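# Sort specimen pots into their colour-coded carriers

## Robot

A 6-joint arm with a two-finger parallel gripper is mounted at the origin on the work surface. World frame = base frame: x ahead of the robot, y to its left, z up, the work surface at z = 0. Lengths are in m, angles in rad, forces in N, time in s.
With the tool pointing down it reaches from about 0.4 to 0.825 m from the base axis. Payload 7 kg.
Tool frame: the origin (TCP) lies midway between the tips of the shut fingers; the grasp point (between the pads) lies 19 mm behind it; z points along the fingers, y is the line along which they close (so a half turn about z gives the same grasp; the last joint's range is limited). The gripper opens to 88 mm and grips with 3 to 60 N. Pads are 19 mm wide; open, the fingers measure 130 mm over their backs; the gripper's body (78 mm by 193 mm) begins 47 mm behind the grasp point.
Start: joints at [-0.881, 0.359, 0.012, 0, -1.224, -0.288], TCP at [0.264, -0.621, 0.227] pointing down, gripper open.
Joint ranges: [-3.07, 3.07], [-1.43, 2.12], [-1.02, 1.25], [-3.03, 1.67], [-3.05, -0], [-3.03, 3.03]. Speed limits (rad/s): [2.39, 2.39, 3.01, 3.14, 3.14, 3.14].

## Interface

Orientations are given as [roll, pitch, yaw] about the fixed x, y, z axes, in that order (R = Rz(yaw) Ry(pitch) Rx(roll)).
In Python, from station import get_state, grab_frame, calibration, job_done, boxes_of, regions_of, spot_point gives the robot as it stands. The module is installed in compiled form; this text tells all that it offers.
- The arm moves only by the tool arm_command, never from a script. Its argument "commands" is a list of rows, each an object of numbers: "tx", "ty", "tz": the shift along the tool's x, y, z each as a share of 25 cm, from -1 to 1; "twist": the turn about the tool's z as a share of 180 degrees, from -1 to 1. A call has exactly 8 rows; each row is the pose to reach, as a shift and turn from the pose commanded when the call began, along the tool's axes at that moment, turning the shorter way round; what a row does not reach only later rows make up. A row lasts 1/12 s, in which the tool goes at most 41.7 mm and 7.16 degrees, less where a joint would pass 70% of its speed; a pose out of reach is approached as far as the arm can. A call with a number of a shift or a turn outside -1 to 1 is refused whole. A call with a gripper value outside its range is refused whole. "claw" is the opening, from 0 (shut) to 1 (fully open), set as the call begins (left out, the last holds). The fingers move at their own pace and stop on an object; "grip_force" is the grip in N (left out, the last holds). Time passes only in rows, so rows that repeat a pose let the fingers close, or fill a call up. It gives the time, the measured TCP pose, the force, the opening and the grip force at its end, in the units of the state.
- get_state(): the state, without advancing time (a new reading comes with each control period).
- grab_frame(name): name is "side" or "top" or "wrist"; returns the picture (400x640x3 uint8, red, green, blue); there is no depth.
- calibration(name): a dict with "camera_matrix" (3x3 intrinsics, pixels), "extrinsics" (4x4, takes a point from camera to world coordinates). Camera axes: x right, y down, z forward; pixel columns grow to the right and rows downward; lengths in m; the calibration is good to about 2 mm. A picture is of the moment at which its call begins: read the wrist's pose just before it. calibration takes no time and is no camera call; for the wrist camera it gives the pose at the moment of the call.
- job_done(): hands the job in; it is judged then, once.
Trained networks look in the newest picture that a camera, given by its name, has taken for a name from the list of things; names that differ only in an ending like _2 or _b are one class to them, and where a whole thing is asked for, a point or a joint stands for the part that bears it (a point fixed in the world has none). Each returns a list of dicts, best first, with "score" (0 to 1); they miss things now and then, are a little off and sometimes report something else, mostly with a low value. They report only what shows in the picture. A call takes as long as a camera call. They do not tell look-alikes from the thing itself.
- boxes_of(query, camera): "rect" ([left, top, right, bottom] in pixels, round what is visible of it).
- regions_of(query, camera): "region" (400x640 bool, what is visible of it) and "rect" ([left, top, right, bottom] in pixels, round what is visible of it).
- spot_point(query, camera): "uv" ([column, row] in pixels: a listed point, or the origin of a listed thing).
The state is a dict: "t": time; "q": joint angles; "qd": joint speeds; "joint_efforts": joint torques, N m; "eef_pos": TCP position; "ee_rot": TCP orientation; "force": force on the tool from outside, world axes, zero at the start; "moment": the same for the moment, N m; "width": finger opening in m; "gripper_force": force on a finger pad.
Only numpy, scipy, OpenCV 4.12 (cv2) and the standard library are available. Lean on these libraries where they do the work, as an engineer would, in place of code of your own. Each camera call takes 0.05 s, during which the arm holds its last target. There are 200 camera calls.

## Task

Sort the five specimen pots out of the steel receiving tray into the carriers that match their lids: red lids into the red carrier, yellow into the yellow, green into the green, one pot to a bay and standing on the bay floor. Keep every pot upright all the while and set it down rather than dropping it, and leave the bottle and the beaker where they are.

Things in the scene. Friction and masses are not known exactly. Their poses are not given: they have to be found in the camera images.
- pot_red_1: loose specimen pot, one of two alike red-lidded ones: upright white body 38 mm across, red screw lid on top 43 mm across and 15 mm high (57 to 72 mm above the origin; grip it there); 72 mm tall, about 70 g. Origin: centre of its underside, z up. Starts upright among the other pots, lids 20 mm or more apart, on a fixed, unlisted steel tray (206 x 160 mm, floor 3 mm thick, rim 17 mm high)
- pot_red_2: loose specimen pot, one of two alike red-lidded ones: upright white body 38 mm across, red screw lid on top 43 mm across and 15 mm high (57 to 72 mm above the origin; grip it there); 72 mm tall, about 70 g. Origin: centre of its underside, z up. Starts upright among the other pots, lids 20 mm or more apart, on a fixed, unlisted steel tray (206 x 160 mm, floor 3 mm thick, rim 17 mm high)
- pot_yellow_1: loose specimen pot, one of two alike yellow-lidded ones: upright white body 38 mm across, yellow screw lid on top 43 mm across and 15 mm high (57 to 72 mm above the origin; grip it there); 72 mm tall, about 70 g. Origin: centre of its underside, z up. Starts upright among the other pots, lids 20 mm or more apart, on a fixed, unlisted steel tray (206 x 160 mm, floor 3 mm thick, rim 17 mm high)
- pot_yellow_2: loose specimen pot, one of two alike yellow-lidded ones: upright white body 38 mm across, yellow screw lid on top 43 mm across and 15 mm high (57 to 72 mm above the origin; grip it there); 72 mm tall, about 70 g. Origin: centre of its underside, z up. Starts upright among the other pots, lids 20 mm or more apart, on a fixed, unlisted steel tray (206 x 160 mm, floor 3 mm thick, rim 17 mm high)
- pot_green_1: loose specimen pot, the only green-lidded one: upright white body 38 mm across, green screw lid on top 43 mm across and 15 mm high (57 to 72 mm above the origin; grip it there); 72 mm tall, about 70 g. Origin: centre of its underside, z up. Starts upright among the other pots, lids 20 mm or more apart, on a fixed, unlisted steel tray (206 x 160 mm, floor 3 mm thick, rim 17 mm high)
- carrier_red: red plastic specimen carrier: open tray fixed to the bench, 140 x 74 mm, rim 37 mm high, a 12 mm lip at each end. Origin: centre of its underside, x along its length, z up. Walls and floor 4 mm thick; a cross wall 34 mm high at x = 0 parts it into two bays, 64 (x) by 66 mm (y) inside, centred at x = +34 and -34 mm, floor 4 mm above the origin. Each bay takes one pot
- carrier_yellow: yellow plastic specimen carrier: open tray fixed to the bench, 140 x 74 mm, rim 37 mm high, a 12 mm lip at each end. Origin: centre of its underside, x along its length, z up. Walls and floor 4 mm thick; a cross wall 34 mm high at x = 0 parts it into two bays, 64 (x) by 66 mm (y) inside, centred at x = +34 and -34 mm, floor 4 mm above the origin. Each bay takes one pot
- carrier_green: green plastic specimen carrier: open tray fixed to the bench, 140 x 74 mm, rim 37 mm high, a 12 mm lip at each end. Origin: centre of its underside, x along its length, z up. Walls and floor 4 mm thick; a cross wall 34 mm high at x = 0 parts it into two bays, 64 (x) by 66 mm (y) inside, centred at x = +34 and -34 mm, floor 4 mm above the origin. Each bay takes one pot
- reagent_bottle: bystander: clear glass bottle with a blue screw cap and a paper label, 70 mm across, 138 mm tall, loose, standing at the left of the work; origin at the centre of its underside. Leave it alone.
- beaker: bystander: clear glass beaker, 72 mm across the rim, 95 mm tall, loose, standing at the right of the work; origin at the centre of its underside. Leave it alone.
There are look-alikes about, which are no part of the job. Leave any black or orange look-alike of the pot_yellow_1 alone. Leave any blue look-alike of the pot_yellow_2 alone.

How it is judged:
By the outcome, as a careful person would: the job done as asked, in the order asked, and still so for the second after the job is handed in, with the robot touching nothing.
It also fails if it takes over 120 s, if anything falls off the work surface, if the arm or the gripper's body presses on something with over 40 N, if the wrist force passes 120 N, or if a joint passes its speed limit or range.

## Working session

There is one attempt and no reset: what is moved stays moved. The work goes in short steps, Python scripts to look and compute and a tool call to move; the robot and the scene stay as the last step left them, time stands still between calls to the robot, and variables do not carry over. Pictures are saved under pics/ and viewed, at most 14 in all, crops included, and the job is handed in when it is done.

Besides the shell and the picture viewer there is one more tool, called after "Request:" as name([rows], argument=value, ...), one row to a line, values as JSON. arm_command: Moves the arm, as the interface text tells. Shift numbers are shares of 25 cm and turn numbers shares of 180 degrees, none past 1 either way. Its arguments: {"type":"object","properties":{"commands":{"type":"array"},"claw":{"type":"number"},"grip_force":{"type":"number"}},"required":["commands"]}

```bash
mkdir -p pics; cat > h.py <<'E'
import numpy as np, cv2
from station import *
def ray(cam,uv,z,cal=None):
    c=cal or calibration(cam); K=np.array(c["camera_matrix"]); T=np.array(c["extrinsics"])
    d=T[:3,:3]@np.linalg.solve(K,[uv[0],uv[1],1.]); o=T[:3,3]
    return o+d*(z-o[2])/d[2]
def save(cam,n):
    f=grab_frame(cam); cv2.imwrite(f"pics/{n}.png",f[:,:,::-1]); return f
E
python3 - <<'E'
from h import *
for c in("top","side"):
    save(c,c+"0"); print(c,np.array(calibration(c)["extrinsics"]).round(3).tolist(), calibration(c)["camera_matrix"])
f=grab_frame("top")
for q in("pot_red_1","pot_yellow_1","pot_green_1"):
    for b in boxes_of(q,"top"):
        r=b["rect"];print(q,round(b["score"],2),np.round(r),ray("top",[(r[0]+r[2])/2,(r[1]+r[3])/2],.07).round(3))
for q in("carrier_red","carrier_yellow","carrier_green","reagent_bottle","beaker"):
    for b in boxes_of(q,"top"):
        r=b["rect"];print(q,round(b["score"],2),np.round(r),ray("top",[(r[0]+r[2])/2,(r[1]+r[3])/2],.037).round(3))
s=get_state();print(s["eef_pos"],s["ee_rot"],s["t"],s["width"])
E
```

```text
top [[-0.021, -0.99, 0.141, 0.323], [-1.0, 0.024, 0.02, -0.018], [-0.023, -0.141, -0.99, 1.45], [0.0, 0.0, 0.0, 1.0]] [[520.60135527   0.         313.11987929]
 [  0.         520.60135527 199.01588116]
 [  0.           0.           1.        ]]
side [[-0.966, -0.173, 0.193, 0.324], [-0.259, 0.642, -0.722, 0.743], [0.001, -0.747, -0.665, 0.692], [0.0, 0.0, 0.0, 1.0]] [[381.87961505   0.         322.13267414]
 [  0.         381.87961505 200.76193576]
 [  0.           0.           1.        ]]
pot_red_1 0.7 [359. 148. 370. 173.] [ 0.622 -0.131  0.07 ]
pot_red_1 0.61 [328. 147. 342. 168.] [ 0.631 -0.051  0.07 ]
pot_yellow_1 0.78 [324. 201. 338. 217.] [ 0.492 -0.037  0.07 ]
pot_yellow_1 0.71 [392. 231. 418. 248.] [ 0.406 -0.23   0.07 ]
pot_yellow_1 0.71 [268. 162. 304. 222.] [0.541 0.083 0.07 ]
pot_yellow_1 0.6 [359. 201. 372. 222.] [ 0.483 -0.129  0.07 ]
pot_yellow_1 0.54 [343. 241. 358. 256.] [ 0.387 -0.086  0.07 ]
pot_yellow_1 0.46 [311. 243. 328. 259.] [ 0.381 -0.004  0.07 ]
pot_green_1 0.75 [343. 178. 357. 195.] [ 0.552 -0.089  0.07 ]
pot_green_1 0.64 [359. 203. 376. 222.] [ 0.481 -0.133  0.07 ]
carrier_yellow 0.93 [267. 162. 308. 223.] [0.545 0.081 0.037]
carrier_green 0.77 [211. 171. 241. 231.] [0.525 0.251 0.037]
reagent_bottle 0.88 [120. 232. 161. 260.] [0.407 0.484 0.037]
beaker 0.67 [475. 206. 514. 236.] [ 0.453 -0.478  0.037]
[ 0.26393434 -0.62121172  0.2265603 ] [ 3.14157461e+00 -7.04849442e-06 -2.73977605e+00] 0.55 0.0875540809437981
```

View pics/top0.png

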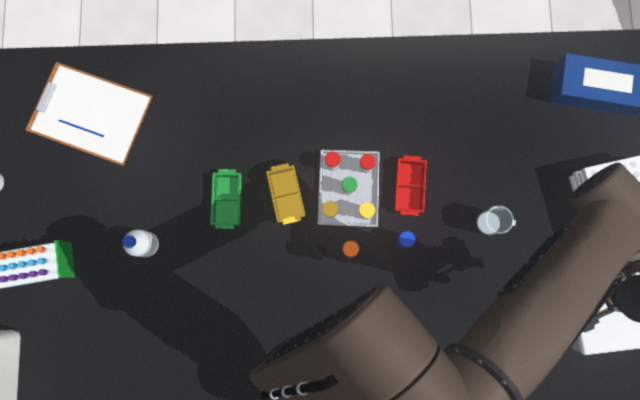

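View pics/side0.png

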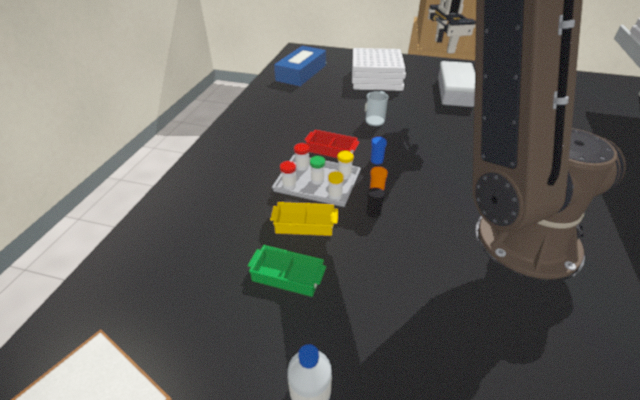

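Top view: tray at about (319–379, 150–227), with red lids at (333,159) and (368,161), green at (349,184), and yellow at (331,209) and (367,210). The red carrier is at (411,186), yellow at (286,193) and green at (226,199). The orange (351,249) and blue (407,239) look-alikes stand outside the tray.

```bash
cat >> h.py <<'E'
HUE={"red":[(0,6),(174,180)],"yellow":[(20,33)],"green":[(50,75)]}
def blobs(f,col,amin,smin=130,vmin=60):
    h=cv2.cvtColor(f,cv2.COLOR_RGB2HSV); m=np.zeros(f.shape[:2],np.uint8)
    for a,b in HUE[col]: m|=cv2.inRange(h,(a,smin,vmin),(b,255,255))
    n,l,s,c=cv2.connectedComponentsWithStats(m)
    return [(s[i],c[i],l==i) for i in range(1,n) if s[i][4]>amin]
E
python3 - <<'E'
from h import *
f=cv2.imread("pics/top0.png")[:,:,::-1].copy()
c=calibration("top")
for col in HUE:
    for s,ce,m in blobs(f,col,60):
        p=ray("top",ce,.072 if s[4]<500 else .037,c)
        print(col,s,ce.round(1),p.round(4))
        if s[4]>500:
            cnt=cv2.findContours(m.astype(np.uint8),0,1)[0][0][:,0]
            w=np.array([ray("top",q,.037,c)[:2] for q in cnt],np.float32)
            print("   rect",cv2.minAreaRect(w))
E
```

```text
red [325 152  15  15 179] [332.1 158.9] [ 0.6283 -0.0438  0.072 ]
red [360 154  16  15 185] [367.5 161.2] [ 0.6194 -0.1388  0.072 ]
red [ 394  155   33   61 1729] [410.3 185.1] [ 0.5569 -0.2565  0.037 ]
   rect ((0.5578787922859192, -0.2563436031341553), (0.08224950730800629, 0.16590625047683716), 84.21123504638672)
yellow [ 266  163   40   62 1679] [285.3 193.5] [0.5422 0.0868 0.037 ]
   rect ((0.5428397059440613, 0.08687780797481537), (0.16628195345401764, 0.08080761879682541), 11.669381141662598)
yellow [323 202  15  14 168] [329.9 208.6] [ 0.4931 -0.0344  0.072 ]
yellow [359 203  16  15 181] [366.6 209.7] [ 0.4879 -0.1317  0.072 ]
green [ 210  169   32   60 1644] [225.5 198.4] [0.5325 0.2518 0.037 ]
   rect ((0.532749354839325, 0.25129085779190063), (0.08214839547872543, 0.16416789591312408), 87.69573211669922)
green [343 178  13  13 134] [349. 184.] [ 0.5584 -0.0873  0.072 ]
green [ 54 240  21  38 597] [ 64.3 259.1] [0.3758 0.6929 0.037 ]
   rect ((0.3777342438697815, 0.6931321620941162), (0.110208660364151, 0.04437874257564545), 9.580597877502441)
```

Request:
arm_command([
  {"twist": 0.04},
  {"twist": 0.08},
  {"twist": 0.12},
  {"twist": 0.128, "tz": -0.05},
  {"twist": 0.128, "tz": -0.1},
  {"twist": 0.128, "tz": -0.2},
  {"twist": 0.128, "tz": -0.28},
  {"twist": 0.128, "tz": -0.28},
])

```text
invalid input
```

Request:
arm_command([
  {"tx": 0, "ty": 0, "tz": 0, "twist": 0.03},
  {"tx": 0, "ty": 0, "tz": -0.04, "twist": 0.06},
  {"tx": 0, "ty": 0, "tz": -0.1, "twist": 0.09},
  {"tx": 0, "ty": 0, "tz": -0.16, "twist": 0.12},
  {"tx": 0, "ty": 0, "tz": -0.22, "twist": 0.128},
  {"tx": 0, "ty": 0, "tz": -0.26, "twist": 0.128},
  {"tx": 0, "ty": 0, "tz": -0.28, "twist": 0.128},
  {"tx": 0, "ty": 0, "tz": -0.28, "twist": 0.128},
], claw=0.8, grip_force=15)

```text
t: 1.22
eef_pos: [0.2641, -0.6216, 0.2978]
ee_rot: [-3.14, 0.001, -3.141]
force: [0.0, 0.4, -0.1]
width: 0.0703
gripper_force: 0.0
```

Request:
arm_command([
  {"tx": -0.04, "ty": 0.08, "tz": 0, "twist": 0},
  {"tx": -0.12, "ty": 0.22, "tz": 0, "twist": 0},
  {"tx": -0.2, "ty": 0.36, "tz": 0, "twist": 0},
  {"tx": -0.28, "ty": 0.5, "tz": 0, "twist": 0},
  {"tx": -0.36, "ty": 0.64, "tz": 0, "twist": 0},
  {"tx": -0.44, "ty": 0.78, "tz": 0, "twist": 0},
  {"tx": -0.51, "ty": 0.91, "tz": 0, "twist": 0},
  {"tx": -0.56, "ty": 1, "tz": 0, "twist": 0},
])

```text
t: 1.88
eef_pos: [0.4047, -0.3684, 0.2957]
ee_rot: [3.141, -0.0, -3.14]
force: [0.6, -0.1, -0.4]
width: 0.07
gripper_force: 0.0
```

Request:
arm_command([
  {"tx": -0.08, "ty": 0.14, "tz": 0, "twist": 0},
  {"tx": -0.16, "ty": 0.28, "tz": 0, "twist": 0},
  {"tx": -0.24, "ty": 0.42, "tz": 0, "twist": 0},
  {"tx": -0.32, "ty": 0.56, "tz": 0, "twist": 0},
  {"tx": -0.4, "ty": 0.7, "tz": 0, "twist": 0},
  {"tx": -0.46, "ty": 0.84, "tz": 0, "twist": 0},
  {"tx": -0.48, "ty": 0.95, "tz": 0, "twist": 0},
  {"tx": -0.48, "ty": 1, "tz": 0, "twist": 0},
])

```text
t: 2.55
eef_pos: [0.5247, -0.1182, 0.2951]
ee_rot: [3.141, -0.002, -3.139]
force: [0.5, 0.2, -0.1]
width: 0.07
gripper_force: 0.0
```

```bash
python3 - <<'E'
from h import *
grab_frame("wrist")
c=calibration("wrist"); f=save("wrist","w1"); s=get_state(); print(s["eef_pos"],s["ee_rot"],s["t"],s["q"])
print(np.array(c["extrinsics"]).round(3).tolist())
for col in HUE:
    for b,ce,m in blobs(f,col,300):
        print(col,b,ce.round(1),ray("wrist",ce,.072,c).round(4))
E
```

```text
[ 0.5239132  -0.11938741  0.29561879] [ 3.14127999e+00 -1.37946291e-03 -3.13829439e+00] 2.65 [ 1.40565101e-01  9.29701384e-02 -1.77903370e-01 -5.17152172e-04
 -1.30124656e+00 -1.70792533e+00]
[[-0.003, 0.953, 0.303, 0.441], [1.0, 0.003, 0.0, -0.118], [-0.001, 0.303, -0.953, 0.454], [0.0, 0.0, 0.0, 1.0]]
red [ 177  124   69  125 7706] [210.1 185.6] [ 0.5417 -0.2429  0.072 ]
red [284 229  33  35 913] [300.2 246.3] [ 0.619  -0.1384  0.072 ]
red [359 236  31  35 809] [373.8 252.9] [ 0.6279 -0.0467  0.072 ]
yellow [ 434  111   78  131 8369] [474.6 175.9] [0.5292 0.0649 0.072 ]
yellow [373 126  39  37 485] [398.8 142. ] [ 0.4903 -0.0259  0.072 ]
green [ 550  105   90  128 8787] [599.4 170.2] [0.5219 0.2078 0.072 ]
```

View pics/w1.png

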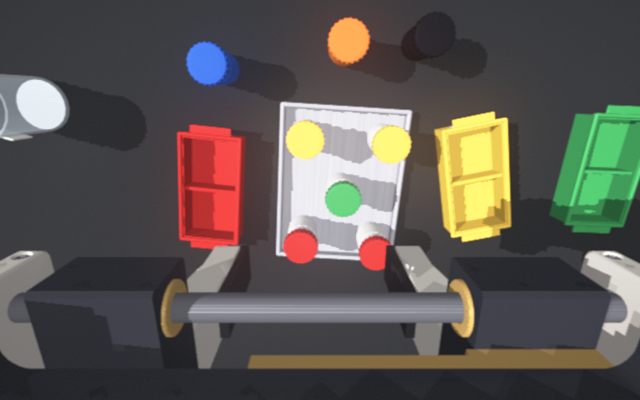

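Wrist view: all five lids are in the tray, with yellows at (304,140) and (391,143), green at (343,199) and reds at (300,246) and (374,253). All three carriers are visible. I'll refine from the same frame.

```bash
python3 - <<'E'
from h import *
f=cv2.imread("pics/w1.png")[:,:,::-1].copy(); c=calibration("wrist")
for uv in ([304.5,140],[391,143.5],[343,199]): print(uv,ray("wrist",uv,.072,c).round(4))
h=cv2.cvtColor(f,cv2.COLOR_RGB2HSV)
for p in((140,304),(143,391),(199,343)): print(h[p])
HUE["green"]=[(50,85)]
for col in HUE:
    for b,ce,m in blobs(f,col,300,100,40):
        print(col,b,ce.round(1))
        if b[4]>3000:
            cnt=cv2.findContours(m.astype(np.uint8),0,1)[0][0][:,0]
            w=np.array([ray("wrist",q,.037,c)[:2] for q in cnt],np.float32)
            print("   rect",cv2.minAreaRect(w))
E
```

```text
[304.5, 140] [ 0.4883 -0.1337  0.072 ]
[391, 143.5] [ 0.4919 -0.0362  0.072 ]
[343, 199] [ 0.5574 -0.0886  0.072 ]
[ 29 126 255]
[ 29 129 255]
[ 66 127 215]
red [ 176  124   70  126 7854] [210.2 185.7]
   rect ((0.5577253103256226, -0.2562085688114166), (0.08567172288894653, 0.1653742492198944), 84.18709564208984)
red [283 229  35  35 957] [300.3 246.2]
red [359 236  32  35 840] [373.8 252.9]
yellow [ 434  111   78  131 8415] [474.6 176. ]
   rect ((0.543378472328186, 0.08053464442491531), (0.1649671494960785, 0.08937472850084305), 11.832927703857422)
yellow [ 286  121   38   38 1124] [304.9 139.3]
yellow [ 372  126   40   37 1151] [391.3 144. ]
green [ 549  105   91  129 8978] [599.2 170.5]
   rect ((0.5319063663482666, 0.23795399069786072), (0.10322622209787369, 0.16405831277370453), 88.62286376953125)
green [326 183  35  34 919] [342.9 199.1]
```

Request:
arm_command([
  {"tx": -0.06, "ty": -0.01, "tz": 0.06, "twist": 0},
  {"tx": -0.16, "ty": -0.03, "tz": 0.18, "twist": 0},
  {"tx": -0.26, "ty": -0.05, "tz": 0.3, "twist": 0},
  {"tx": -0.34, "ty": -0.065, "tz": 0.42, "twist": 0},
  {"tx": -0.38, "ty": -0.076, "tz": 0.53, "twist": 0},
  {"tx": -0.38, "ty": -0.076, "tz": 0.62, "twist": 0},
  {"tx": -0.38, "ty": -0.076, "tz": 0.66, "twist": 0},
  {"tx": -0.38, "ty": -0.076, "tz": 0.66, "twist": 0},
])

```text
t: 3.32
eef_pos: [0.6167, -0.1414, 0.1283]
ee_rot: [3.142, -0.006, 3.14]
force: [-0.5, 0.7, 1.1]
width: 0.0698
gripper_force: 0.0
```

```bash
python3 - <<'E'
from h import *
f=save("wrist","w2"); s=get_state(); print(np.round(s["eef_pos"],4),s["ee_rot"],s["t"],s["width"])
E
```

```text
[ 0.6181 -0.1413  0.1308] [-3.14121452e+00 -2.49940837e-03  3.14079038e+00] 3.3667 0.07006969107998322
```

View pics/w2.png

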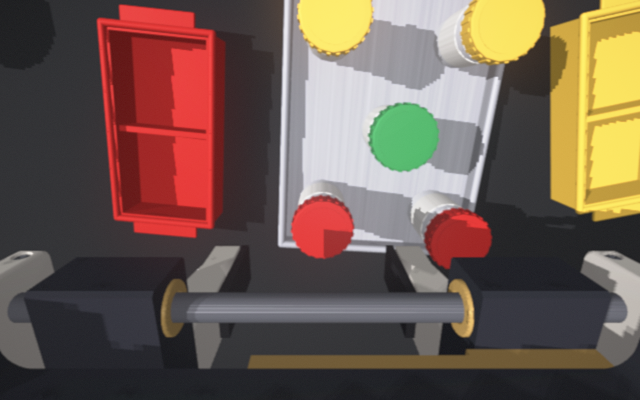

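The right-hand red lid is at (323,226), centred between the fingers at column 318. Descending.

Request:
arm_command([
  {"tx": -0.004, "ty": 0.012, "tz": 0.04, "twist": 0},
  {"tx": -0.004, "ty": 0.012, "tz": 0.1, "twist": 0},
  {"tx": -0.004, "ty": 0.012, "tz": 0.16, "twist": 0},
  {"tx": -0.004, "ty": 0.012, "tz": 0.22, "twist": 0},
  {"tx": -0.004, "ty": 0.012, "tz": 0.27, "twist": 0},
  {"tx": -0.004, "ty": 0.012, "tz": 0.31, "twist": 0},
  {"tx": -0.004, "ty": 0.012, "tz": 0.33, "twist": 0},
  {"tx": -0.004, "ty": 0.012, "tz": 0.33, "twist": 0},
])

```text
t: 4.03
eef_pos: [0.62, -0.1372, 0.0489]
ee_rot: [3.142, -0.0, 3.141]
force: [-0.3, -0.4, -0.5]
width: 0.0703
gripper_force: 0.0
```

Request:
arm_command([
  {"tx": 0, "ty": 0, "tz": 0, "twist": 0},
  {"tx": 0, "ty": 0, "tz": 0, "twist": 0},
  {"tx": 0, "ty": 0, "tz": 0, "twist": 0},
  {"tx": 0, "ty": 0, "tz": 0, "twist": 0},
  {"tx": 0, "ty": 0, "tz": 0, "twist": 0},
  {"tx": 0, "ty": 0, "tz": 0, "twist": 0},
  {"tx": 0, "ty": 0, "tz": 0, "twist": 0},
  {"tx": 0, "ty": 0, "tz": 0, "twist": 0},
], claw=0.4, grip_force=15)

```text
t: 4.7
eef_pos: [0.6204, -0.1374, 0.0495]
ee_rot: [-3.141, 0.001, 3.141]
force: [-0.1, -0.4, 3.9]
width: 0.0414
gripper_force: 15.0
```

Request:
arm_command([
  {"tx": 0, "ty": 0, "tz": -0.02, "twist": 0},
  {"tx": 0, "ty": 0, "tz": -0.06, "twist": 0},
  {"tx": 0, "ty": 0, "tz": -0.11, "twist": 0},
  {"tx": 0, "ty": 0, "tz": -0.17, "twist": 0},
  {"tx": 0, "ty": 0, "tz": -0.23, "twist": 0},
  {"tx": 0, "ty": 0, "tz": -0.28, "twist": 0},
  {"tx": 0, "ty": 0, "tz": -0.3, "twist": 0},
  {"tx": 0, "ty": 0, "tz": -0.3, "twist": 0},
])

```text
t: 5.37
eef_pos: [0.6209, -0.1373, 0.126]
ee_rot: [3.142, 0.003, 3.141]
force: [-0.1, 0.1, 0.1]
width: 0.0416
gripper_force: 15.0
```

Request:
arm_command([
  {"tx": 0.008, "ty": -0.04, "tz": 0, "twist": 0},
  {"tx": 0.03, "ty": -0.12, "tz": 0, "twist": 0},
  {"tx": 0.05, "ty": -0.22, "tz": 0, "twist": 0},
  {"tx": 0.07, "ty": -0.32, "tz": 0, "twist": 0},
  {"tx": 0.09, "ty": -0.41, "tz": 0, "twist": 0},
  {"tx": 0.1, "ty": -0.47, "tz": 0, "twist": 0},
  {"tx": 0.108, "ty": -0.492, "tz": 0, "twist": 0},
  {"tx": 0.108, "ty": -0.492, "tz": 0, "twist": 0},
])

```text
t: 6.03
eef_pos: [0.5921, -0.2616, 0.1232]
ee_rot: [3.141, -0.001, 3.139]
force: [0.3, 1.0, -0.7]
width: 0.0415
gripper_force: 15.0
```

```bash
python3 - <<'E'
from h import *
f=save("wrist","w3"); s=get_state(); print(np.round(s["eef_pos"],4),s["ee_rot"],s["t"],s["width"])
g=save("side","s3"); cv2.imwrite("pics/s3c.png",cv2.resize(g[100:300,200:450,::-1],(750,600)))
E
```

```text
[ 0.5926 -0.2607  0.1234] [ 3.14124264e+00 -9.46549535e-04  3.13989515e+00] 6.0833 0.0411829423604919
```

View pics/w3.png

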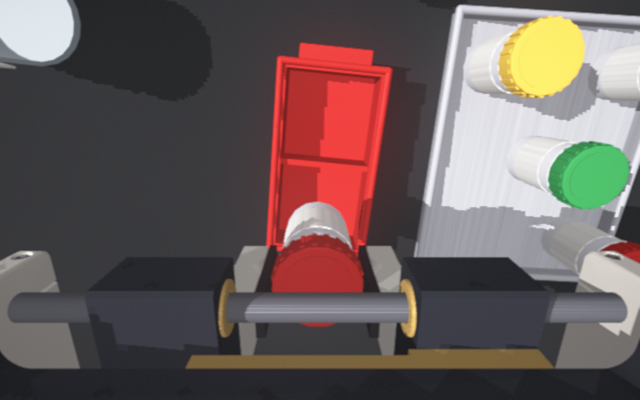

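View pics/s3c.png

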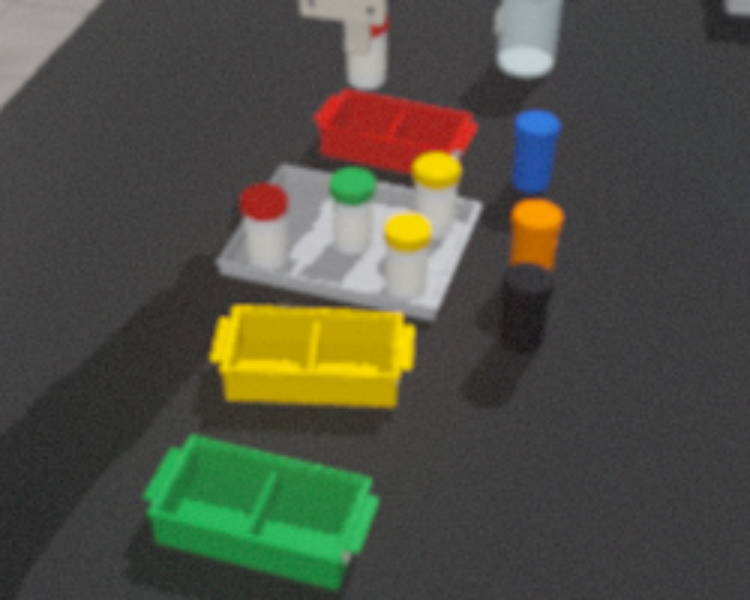

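The pot hangs upright over the far red bay: lid at (318,275), with the carrier spanning columns 270–375. Lowering.

Request:
arm_command([
  {"tx": 0, "ty": 0, "tz": 0.04, "twist": 0},
  {"tx": 0, "ty": 0, "tz": 0.1, "twist": 0},
  {"tx": 0, "ty": 0, "tz": 0.16, "twist": 0},
  {"tx": 0, "ty": 0, "tz": 0.21, "twist": 0},
  {"tx": 0, "ty": 0, "tz": 0.25, "twist": 0},
  {"tx": 0, "ty": 0, "tz": 0.275, "twist": 0},
  {"tx": 0, "ty": 0, "tz": 0.285, "twist": 0},
  {"tx": 0, "ty": 0, "tz": 0.29, "twist": 0},
])

```text
t: 6.8
eef_pos: [0.5932, -0.26, 0.0511]
ee_rot: [-3.142, -0.0, -3.141]
force: [0.9, 0.2, -1.0]
width: 0.0415
gripper_force: 15.0
```

Request:
arm_command([
  {"tx": 0, "ty": 0, "tz": 0.001, "twist": 0},
  {"tx": 0, "ty": 0, "tz": 0.002, "twist": 0},
  {"tx": 0, "ty": 0, "tz": 0.003, "twist": 0},
  {"tx": 0, "ty": 0, "tz": 0.004, "twist": 0},
  {"tx": 0, "ty": 0, "tz": 0.004, "twist": 0},
  {"tx": 0, "ty": 0, "tz": 0.004, "twist": 0},
  {"tx": 0, "ty": 0, "tz": 0.004, "twist": 0},
  {"tx": 0, "ty": 0, "tz": 0.004, "twist": 0},
])

```text
t: 7.47
eef_pos: [0.5931, -0.2604, 0.0507]
ee_rot: [-3.142, 0.0, 3.141]
force: [0.7, -0.1, -0.9]
width: 0.0415
gripper_force: 15.0
```

Request:
arm_command([
  {"tx": 0, "ty": 0, "tz": 0.001, "twist": 0},
  {"tx": 0, "ty": 0, "tz": 0.003, "twist": 0},
  {"tx": 0, "ty": 0, "tz": 0.004, "twist": 0},
  {"tx": 0, "ty": 0, "tz": 0.006, "twist": 0},
  {"tx": 0, "ty": 0, "tz": 0.006, "twist": 0},
  {"tx": 0, "ty": 0, "tz": 0.006, "twist": 0},
  {"tx": 0, "ty": 0, "tz": 0.006, "twist": 0},
  {"tx": 0, "ty": 0, "tz": 0.006, "twist": 0},
])

```text
t: 8.13
eef_pos: [0.5936, -0.2606, 0.0504]
ee_rot: [-3.141, 0.001, -3.141]
force: [-3.0, 1.9, 9.6]
width: 0.0413
gripper_force: 15.0
```

Request:
arm_command([
  {"tx": 0, "ty": 0, "tz": 0, "twist": 0},
  {"tx": 0, "ty": 0, "tz": 0, "twist": 0},
  {"tx": 0, "ty": 0, "tz": 0, "twist": 0},
  {"tx": 0, "ty": 0, "tz": 0, "twist": 0},
  {"tx": 0, "ty": 0, "tz": 0, "twist": 0},
  {"tx": 0, "ty": 0, "tz": -0.04, "twist": 0},
  {"tx": 0, "ty": 0, "tz": -0.12, "twist": 0},
  {"tx": 0, "ty": 0, "tz": -0.22, "twist": 0},
], claw=0.8)

```text
t: 8.8
eef_pos: [0.5919, -0.2601, 0.1035]
ee_rot: [3.141, -0.004, 3.141]
force: [0.0, -0.2, 0.8]
width: 0.07
gripper_force: 0.0
```

Request:
arm_command([
  {"tx": 0, "ty": 0.04, "tz": -0.1, "twist": 0},
  {"tx": -0.02, "ty": 0.16, "tz": -0.12, "twist": 0},
  {"tx": -0.05, "ty": 0.3, "tz": -0.12, "twist": 0},
  {"tx": -0.08, "ty": 0.46, "tz": -0.12, "twist": 0},
  {"tx": -0.11, "ty": 0.62, "tz": -0.12, "twist": 0},
  {"tx": -0.13, "ty": 0.76, "tz": -0.12, "twist": 0},
  {"tx": -0.14, "ty": 0.85, "tz": -0.12, "twist": 0},
  {"tx": -0.14, "ty": 0.864, "tz": -0.12, "twist": 0},
])

```text
t: 9.47
eef_pos: [0.629, -0.0405, 0.135]
ee_rot: [3.141, 0.001, -3.138]
force: [0.6, -0.8, 0.9]
width: 0.0699
gripper_force: 0.0
```

```bash
python3 - <<'E'
from h import *
f=save("wrist","w4"); s=get_state(); print(np.round(s["eef_pos"],4),s["ee_rot"],s["t"],s["width"])
E
```

```text
[ 0.6286 -0.0416  0.1348] [ 3.14135188e+00  8.21567554e-04 -3.13865771e+00] 9.5167 0.07013861003771621
```

View pics/w4.png

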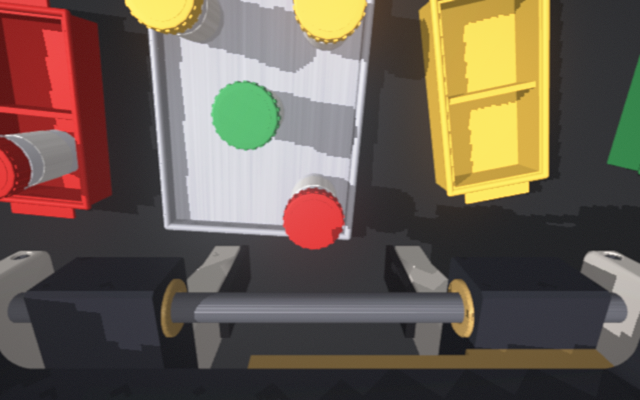

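The first pot stands upright in the far red bay. It only leans out at the left edge of the picture because of perspective. The second red lid is at (314,218), nearly centred.

Request:
arm_command([
  {"tx": 0, "ty": -0.012, "tz": 0.04, "twist": 0},
  {"tx": 0, "ty": -0.012, "tz": 0.1, "twist": 0},
  {"tx": 0, "ty": -0.012, "tz": 0.17, "twist": 0},
  {"tx": 0, "ty": -0.012, "tz": 0.24, "twist": 0},
  {"tx": 0, "ty": -0.012, "tz": 0.29, "twist": 0},
  {"tx": 0, "ty": -0.012, "tz": 0.325, "twist": 0},
  {"tx": 0, "ty": -0.012, "tz": 0.343, "twist": 0},
  {"tx": 0, "ty": -0.012, "tz": 0.343, "twist": 0},
])

```text
t: 10.18
eef_pos: [0.6274, -0.0484, 0.0472]
ee_rot: [-3.141, -0.002, 3.14]
force: [-0.8, 0.4, 0.5]
width: 0.07
gripper_force: 0.0
```

Request:
arm_command([
  {"tx": 0, "ty": 0, "tz": 0, "twist": 0},
  {"tx": 0, "ty": 0, "tz": 0, "twist": 0},
  {"tx": 0, "ty": 0, "tz": 0, "twist": 0},
  {"tx": 0, "ty": 0, "tz": 0, "twist": 0},
  {"tx": 0, "ty": 0, "tz": 0, "twist": 0},
  {"tx": 0, "ty": 0, "tz": 0, "twist": 0},
  {"tx": 0, "ty": 0, "tz": 0, "twist": 0},
  {"tx": 0, "ty": 0, "tz": 0, "twist": 0},
], claw=0.4)

```text
t: 10.85
eef_pos: [0.6286, -0.0472, 0.0488]
ee_rot: [3.141, 0.001, 3.142]
force: [-1.0, 0.5, 3.8]
width: 0.0419
gripper_force: 15.0
```

Request:
arm_command([
  {"tx": 0, "ty": 0, "tz": -0.02, "twist": 0},
  {"tx": 0, "ty": 0, "tz": -0.07, "twist": 0},
  {"tx": 0, "ty": 0, "tz": -0.14, "twist": 0},
  {"tx": 0, "ty": 0, "tz": -0.23, "twist": 0},
  {"tx": 0, "ty": 0, "tz": -0.33, "twist": 0},
  {"tx": 0, "ty": 0, "tz": -0.42, "twist": 0},
  {"tx": 0, "ty": 0, "tz": -0.48, "twist": 0},
  {"tx": 0, "ty": 0, "tz": -0.48, "twist": 0},
])

```text
t: 11.52
eef_pos: [0.6298, -0.0474, 0.1724]
ee_rot: [3.141, 0.006, -3.141]
force: [0.7, 0.1, -0.0]
width: 0.0417
gripper_force: 15.0
```

Request:
arm_command([
  {"tx": 0.03, "ty": -0.05, "tz": 0, "twist": 0},
  {"tx": 0.09, "ty": -0.17, "tz": 0, "twist": 0},
  {"tx": 0.16, "ty": -0.31, "tz": 0, "twist": 0},
  {"tx": 0.23, "ty": -0.45, "tz": 0, "twist": 0},
  {"tx": 0.3, "ty": -0.59, "tz": 0, "twist": 0},
  {"tx": 0.36, "ty": -0.71, "tz": 0, "twist": 0},
  {"tx": 0.405, "ty": -0.79, "tz": 0, "twist": 0},
  {"tx": 0.419, "ty": -0.825, "tz": 0, "twist": 0},
])

```text
t: 12.18
eef_pos: [0.5201, -0.2559, 0.1671]
ee_rot: [3.141, -0.003, 3.138]
force: [-0.0, 0.6, -1.7]
width: 0.0417
gripper_force: 15.0
```

Request:
arm_command([
  {"tx": 0, "ty": 0, "tz": 0.02, "twist": 0},
  {"tx": 0, "ty": 0, "tz": 0.05, "twist": 0},
  {"tx": 0, "ty": 0, "tz": 0.09, "twist": 0},
  {"tx": 0, "ty": 0, "tz": 0.14, "twist": 0},
  {"tx": 0, "ty": 0, "tz": 0.18, "twist": 0},
  {"tx": 0, "ty": 0, "tz": 0.2, "twist": 0},
  {"tx": 0, "ty": 0, "tz": 0.2, "twist": 0},
  {"tx": 0, "ty": 0, "tz": 0.2, "twist": 0},
])

```text
t: 12.85
eef_pos: [0.5235, -0.2532, 0.1179]
ee_rot: [-3.142, -0.001, -3.141]
force: [0.5, -0.1, 0.3]
width: 0.0415
gripper_force: 15.0
```

Request:
arm_command([
  {"tx": -0.006, "ty": 0, "tz": 0.04, "twist": 0},
  {"tx": -0.006, "ty": 0, "tz": 0.1, "twist": 0},
  {"tx": -0.006, "ty": 0, "tz": 0.16, "twist": 0},
  {"tx": -0.006, "ty": 0, "tz": 0.21, "twist": 0},
  {"tx": -0.006, "ty": 0, "tz": 0.245, "twist": 0},
  {"tx": -0.006, "ty": 0, "tz": 0.26, "twist": 0},
  {"tx": -0.006, "ty": 0, "tz": 0.266, "twist": 0},
  {"tx": -0.006, "ty": 0, "tz": 0.266, "twist": 0},
])

```text
t: 13.52
eef_pos: [0.5251, -0.2536, 0.0519]
ee_rot: [-3.141, 0.0, 3.141]
force: [0.1, 0.1, 0.1]
width: 0.0418
gripper_force: 15.0
```

Request:
arm_command([
  {"tx": 0, "ty": 0, "tz": 0.001, "twist": 0},
  {"tx": 0, "ty": 0, "tz": 0.002, "twist": 0},
  {"tx": 0, "ty": 0, "tz": 0.003, "twist": 0},
  {"tx": 0, "ty": 0, "tz": 0.004, "twist": 0},
  {"tx": 0, "ty": 0, "tz": 0.005, "twist": 0},
  {"tx": 0, "ty": 0, "tz": 0.006, "twist": 0},
  {"tx": 0, "ty": 0, "tz": 0.007, "twist": 0},
  {"tx": 0, "ty": 0, "tz": 0.007, "twist": 0},
])

```text
t: 14.18
eef_pos: [0.5248, -0.2536, 0.05]
ee_rot: [3.142, -0.0, 3.141]
force: [0.2, -0.0, -1.6]
width: 0.0416
gripper_force: 15.0
```

Request:
arm_command([
  {"tx": 0, "ty": 0, "tz": 0.001, "twist": 0},
  {"tx": 0, "ty": 0, "tz": 0.002, "twist": 0},
  {"tx": 0, "ty": 0, "tz": 0.003, "twist": 0},
  {"tx": 0, "ty": 0, "tz": 0.004, "twist": 0},
  {"tx": 0, "ty": 0, "tz": 0.005, "twist": 0},
  {"tx": 0, "ty": 0, "tz": 0.005, "twist": 0},
  {"tx": 0, "ty": 0, "tz": 0.005, "twist": 0},
  {"tx": 0, "ty": 0, "tz": 0.005, "twist": 0},
])

```text
t: 14.85
eef_pos: [0.5256, -0.2536, 0.0497]
ee_rot: [-3.141, 0.002, -3.141]
force: [0.9, 2.0, 6.2]
width: 0.0417
gripper_force: 15.0
```

Request:
arm_command([
  {"tx": 0, "ty": 0, "tz": 0, "twist": 0},
  {"tx": 0, "ty": 0, "tz": 0, "twist": 0},
  {"tx": 0, "ty": 0, "tz": 0, "twist": 0},
  {"tx": 0, "ty": 0, "tz": 0, "twist": 0},
  {"tx": 0, "ty": 0, "tz": 0, "twist": 0},
  {"tx": 0, "ty": 0, "tz": -0.04, "twist": 0},
  {"tx": 0, "ty": 0, "tz": -0.12, "twist": 0},
  {"tx": 0, "ty": 0, "tz": -0.22, "twist": 0},
], claw=0.8)

```text
t: 15.52
eef_pos: [0.5236, -0.2534, 0.1035]
ee_rot: [3.141, -0.003, 3.141]
force: [0.1, -0.1, -0.6]
width: 0.0696
gripper_force: 0.0
```

Request:
arm_command([
  {"tx": 0, "ty": 0.02, "tz": -0.1, "twist": 0},
  {"tx": 0.02, "ty": 0.08, "tz": -0.12, "twist": 0},
  {"tx": 0.05, "ty": 0.16, "tz": -0.12, "twist": 0},
  {"tx": 0.08, "ty": 0.26, "tz": -0.12, "twist": 0},
  {"tx": 0.11, "ty": 0.36, "tz": -0.12, "twist": 0},
  {"tx": 0.14, "ty": 0.44, "tz": -0.12, "twist": 0},
  {"tx": 0.149, "ty": 0.48, "tz": -0.12, "twist": 0},
  {"tx": 0.149, "ty": 0.48, "tz": -0.12, "twist": 0},
])

```text
t: 16.18
eef_pos: [0.4875, -0.1321, 0.1348]
ee_rot: [3.141, 0.001, -3.14]
force: [0.8, 0.0, -0.6]
width: 0.0701
gripper_force: 0.0
```

```bash
python3 - <<'E'
from h import *
f=save("wrist","w5"); s=get_state(); print(np.round(s["eef_pos"],4),s["ee_rot"],s["t"],s["width"])
E
```

```text
[ 0.488  -0.1329  0.1347] [-3.14158835e+00  1.22753006e-03 -3.13987496e+00] 16.2333 0.07007722713189263
```

View pics/w5.png

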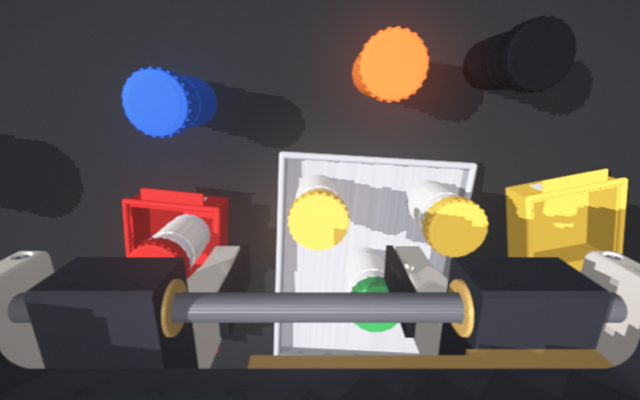

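The yellow lid is centred at (318,220), and the near red pot stands in its bay. Descending, gripping and lifting.

Request:
arm_command([
  {"tx": 0, "ty": 0, "tz": 0.04, "twist": 0},
  {"tx": 0, "ty": 0, "tz": 0.1, "twist": 0},
  {"tx": 0, "ty": 0, "tz": 0.17, "twist": 0},
  {"tx": 0, "ty": 0, "tz": 0.24, "twist": 0},
  {"tx": 0, "ty": 0, "tz": 0.29, "twist": 0},
  {"tx": 0, "ty": 0, "tz": 0.325, "twist": 0},
  {"tx": 0, "ty": 0, "tz": 0.343, "twist": 0},
  {"tx": 0, "ty": 0, "tz": 0.343, "twist": 0},
])

```text
t: 16.9
eef_pos: [0.4871, -0.1341, 0.0469]
ee_rot: [-3.141, -0.002, 3.14]
force: [0.1, -0.2, -0.4]
width: 0.07
gripper_force: 0.0
```

Request:
arm_command([
  {"tx": 0, "ty": 0, "tz": 0, "twist": 0},
  {"tx": 0, "ty": 0, "tz": 0, "twist": 0},
  {"tx": 0, "ty": 0, "tz": 0, "twist": 0},
  {"tx": 0, "ty": 0, "tz": 0, "twist": 0},
  {"tx": 0, "ty": 0, "tz": 0, "twist": 0},
  {"tx": 0, "ty": 0, "tz": 0, "twist": 0},
  {"tx": 0, "ty": 0, "tz": 0, "twist": 0},
  {"tx": 0, "ty": 0, "tz": 0, "twist": 0},
], claw=0.4)

```text
t: 17.57
eef_pos: [0.4881, -0.1335, 0.0485]
ee_rot: [3.142, 0.001, 3.142]
force: [-0.3, 1.4, 4.5]
width: 0.0417
gripper_force: 15.0
```

Request:
arm_command([
  {"tx": 0, "ty": 0, "tz": -0.02, "twist": 0},
  {"tx": 0, "ty": 0, "tz": -0.07, "twist": 0},
  {"tx": 0, "ty": 0, "tz": -0.14, "twist": 0},
  {"tx": 0, "ty": 0, "tz": -0.23, "twist": 0},
  {"tx": 0, "ty": 0, "tz": -0.33, "twist": 0},
  {"tx": 0, "ty": 0, "tz": -0.42, "twist": 0},
  {"tx": 0, "ty": 0, "tz": -0.48, "twist": 0},
  {"tx": 0, "ty": 0, "tz": -0.48, "twist": 0},
])

```text
t: 18.23
eef_pos: [0.4892, -0.1337, 0.1716]
ee_rot: [-3.141, 0.005, -3.141]
force: [0.6, -0.2, -0.6]
width: 0.0411
gripper_force: 15.0
```

Request:
arm_command([
  {"tx": -0.02, "ty": 0.05, "tz": 0, "twist": 0},
  {"tx": -0.07, "ty": 0.18, "tz": 0, "twist": 0},
  {"tx": -0.13, "ty": 0.33, "tz": 0, "twist": 0},
  {"tx": -0.19, "ty": 0.49, "tz": 0, "twist": 0},
  {"tx": -0.25, "ty": 0.65, "tz": 0, "twist": 0},
  {"tx": -0.31, "ty": 0.79, "tz": 0, "twist": 0},
  {"tx": -0.345, "ty": 0.88, "tz": 0, "twist": 0},
  {"tx": -0.356, "ty": 0.915, "tz": 0, "twist": 0},
])

```text
t: 18.9
eef_pos: [0.5772, 0.0989, 0.1663]
ee_rot: [-3.141, -0.002, -3.139]
force: [0.3, -0.5, -1.8]
width: 0.0416
gripper_force: 15.0
```

Request:
arm_command([
  {"tx": 0, "ty": 0, "tz": 0.02, "twist": 0},
  {"tx": 0, "ty": 0, "tz": 0.05, "twist": 0},
  {"tx": 0, "ty": 0, "tz": 0.09, "twist": 0},
  {"tx": 0, "ty": 0, "tz": 0.14, "twist": 0},
  {"tx": 0, "ty": 0, "tz": 0.18, "twist": 0},
  {"tx": 0, "ty": 0, "tz": 0.2, "twist": 0},
  {"tx": 0, "ty": 0, "tz": 0.2, "twist": 0},
  {"tx": 0, "ty": 0, "tz": 0.2, "twist": 0},
])

```text
t: 19.57
eef_pos: [0.5766, 0.0945, 0.1179]
ee_rot: [-3.141, -0.0, 3.141]
force: [0.4, -0.5, -0.3]
width: 0.0416
gripper_force: 15.0
```

```bash
python3 - <<'E'
from h import *
f=save("wrist","w6"); s=get_state(); print(np.round(s["eef_pos"],4),s["ee_rot"],s["t"],s["width"])
E
```

```text
[0.5769 0.0948 0.1184] [-3.14158441e+00  4.19842257e-04  3.14085303e+00] 19.6167 0.04152262484511294
```

View pics/w6.png

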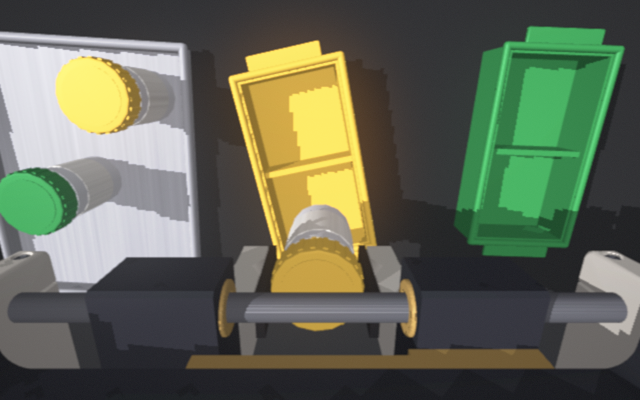

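The pot sits over the far yellow bay: lid column 318, and the carrier centre line at that row is about column 323. Lowering.

Request:
arm_command([
  {"tx": 0, "ty": 0, "tz": 0.04, "twist": 0},
  {"tx": 0, "ty": 0, "tz": 0.1, "twist": 0},
  {"tx": 0, "ty": 0, "tz": 0.16, "twist": 0},
  {"tx": 0, "ty": 0, "tz": 0.21, "twist": 0},
  {"tx": 0, "ty": 0, "tz": 0.245, "twist": 0},
  {"tx": 0, "ty": 0, "tz": 0.26, "twist": 0},
  {"tx": 0, "ty": 0, "tz": 0.266, "twist": 0},
  {"tx": 0, "ty": 0, "tz": 0.266, "twist": 0},
])

```text
t: 20.28
eef_pos: [0.5769, 0.0952, 0.0516]
ee_rot: [-3.142, 0.0, 3.141]
force: [-0.2, 1.0, -0.9]
width: 0.0416
gripper_force: 15.0
```

Request:
arm_command([
  {"tx": 0, "ty": 0, "tz": 0.002, "twist": 0},
  {"tx": 0, "ty": 0, "tz": 0.004, "twist": 0},
  {"tx": 0, "ty": 0, "tz": 0.006, "twist": 0},
  {"tx": 0, "ty": 0, "tz": 0.008, "twist": 0},
  {"tx": 0, "ty": 0, "tz": 0.01, "twist": 0},
  {"tx": 0, "ty": 0, "tz": 0.012, "twist": 0},
  {"tx": 0, "ty": 0, "tz": 0.012, "twist": 0},
  {"tx": 0, "ty": 0, "tz": 0.012, "twist": 0},
])

```text
t: 20.95
eef_pos: [0.5774, 0.0954, 0.0495]
ee_rot: [3.141, 0.002, -3.141]
force: [-0.4, 0.7, 4.9]
width: 0.0418
gripper_force: 15.0
```

Request:
arm_command([
  {"tx": 0, "ty": 0, "tz": 0, "twist": 0},
  {"tx": 0, "ty": 0, "tz": 0, "twist": 0},
  {"tx": 0, "ty": 0, "tz": 0, "twist": 0},
  {"tx": 0, "ty": 0, "tz": 0, "twist": 0},
  {"tx": 0, "ty": 0, "tz": 0, "twist": 0},
  {"tx": 0, "ty": 0, "tz": -0.04, "twist": 0},
  {"tx": 0, "ty": 0, "tz": -0.12, "twist": 0},
  {"tx": 0, "ty": 0, "tz": -0.22, "twist": 0},
], claw=0.8)

```text
t: 21.62
eef_pos: [0.5756, 0.0946, 0.1032]
ee_rot: [-3.14, -0.003, 3.141]
force: [0.1, 0.7, 0.4]
width: 0.0695
gripper_force: 0.0
```

Request:
arm_command([
  {"tx": 0, "ty": -0.02, "tz": -0.1, "twist": 0},
  {"tx": 0.05, "ty": -0.1, "tz": -0.12, "twist": 0},
  {"tx": 0.12, "ty": -0.2, "tz": -0.12, "twist": 0},
  {"tx": 0.2, "ty": -0.31, "tz": -0.12, "twist": 0},
  {"tx": 0.27, "ty": -0.41, "tz": -0.12, "twist": 0},
  {"tx": 0.32, "ty": -0.49, "tz": -0.12, "twist": 0},
  {"tx": 0.342, "ty": -0.522, "tz": -0.12, "twist": 0},
  {"tx": 0.342, "ty": -0.522, "tz": -0.12, "twist": 0},
])

```text
t: 22.28
eef_pos: [0.4901, -0.0367, 0.1344]
ee_rot: [3.141, 0.001, 3.14]
force: [0.3, -0.6, 0.1]
width: 0.0698
gripper_force: 0.0
```

```bash
python3 - <<'E'
from h import *
f=save("wrist","w7"); s=get_state(); print(np.round(s["eef_pos"],4),s["ee_rot"],s["t"],s["width"])
E
```

```text
[ 0.4913 -0.0358  0.1345] [3.14125001e+00 1.37404889e-03 3.14000847e+00] 22.3333 0.07017724556780737
```

View pics/w7.png

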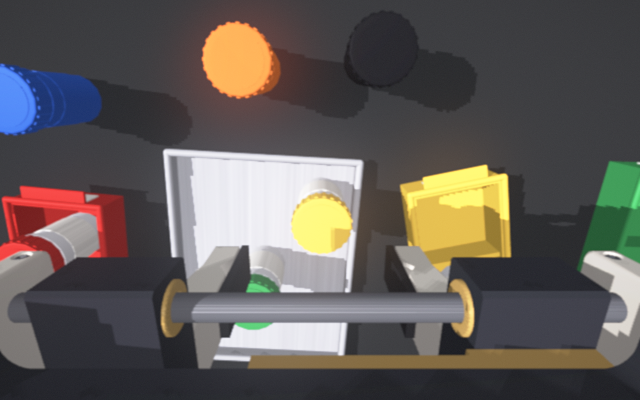

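The second yellow lid is centred at (321,223). Descending, gripping and lifting.

Request:
arm_command([
  {"tx": -0.004, "ty": 0.004, "tz": 0.04, "twist": 0},
  {"tx": -0.004, "ty": 0.004, "tz": 0.1, "twist": 0},
  {"tx": -0.004, "ty": 0.004, "tz": 0.17, "twist": 0},
  {"tx": -0.004, "ty": 0.004, "tz": 0.24, "twist": 0},
  {"tx": -0.004, "ty": 0.004, "tz": 0.29, "twist": 0},
  {"tx": -0.004, "ty": 0.004, "tz": 0.325, "twist": 0},
  {"tx": -0.004, "ty": 0.004, "tz": 0.342, "twist": 0},
  {"tx": -0.004, "ty": 0.004, "tz": 0.342, "twist": 0},
])

```text
t: 23.0
eef_pos: [0.492, -0.0339, 0.0469]
ee_rot: [-3.141, -0.002, -3.141]
force: [0.1, -1.0, -0.0]
width: 0.0703
gripper_force: 0.0
```

Request:
arm_command([
  {"tx": 0, "ty": 0, "tz": 0, "twist": 0},
  {"tx": 0, "ty": 0, "tz": 0, "twist": 0},
  {"tx": 0, "ty": 0, "tz": 0, "twist": 0},
  {"tx": 0, "ty": 0, "tz": 0, "twist": 0},
  {"tx": 0, "ty": 0, "tz": 0, "twist": 0},
  {"tx": 0, "ty": 0, "tz": 0, "twist": 0},
  {"tx": 0, "ty": 0, "tz": 0, "twist": 0},
  {"tx": 0, "ty": 0, "tz": 0, "twist": 0},
], claw=0.4)

```text
t: 23.67
eef_pos: [0.4925, -0.0342, 0.0485]
ee_rot: [3.141, 0.001, 3.141]
force: [-1.5, 0.8, 4.8]
width: 0.0412
gripper_force: 15.0
```

Request:
arm_command([
  {"tx": 0, "ty": 0, "tz": -0.02, "twist": 0},
  {"tx": 0, "ty": 0, "tz": -0.07, "twist": 0},
  {"tx": 0, "ty": 0, "tz": -0.14, "twist": 0},
  {"tx": 0, "ty": 0, "tz": -0.23, "twist": 0},
  {"tx": 0, "ty": 0, "tz": -0.33, "twist": 0},
  {"tx": 0, "ty": 0, "tz": -0.42, "twist": 0},
  {"tx": 0, "ty": 0, "tz": -0.48, "twist": 0},
  {"tx": 0, "ty": 0, "tz": -0.48, "twist": 0},
])

```text
t: 24.33
eef_pos: [0.4937, -0.0341, 0.1716]
ee_rot: [3.141, 0.005, -3.141]
force: [0.1, 0.0, -0.9]
width: 0.0416
gripper_force: 15.0
```

Request:
arm_command([
  {"tx": -0.01, "ty": 0.03, "tz": 0, "twist": 0},
  {"tx": -0.02, "ty": 0.09, "tz": 0, "twist": 0},
  {"tx": -0.03, "ty": 0.17, "tz": 0, "twist": 0},
  {"tx": -0.045, "ty": 0.26, "tz": 0, "twist": 0},
  {"tx": -0.06, "ty": 0.35, "tz": 0, "twist": 0},
  {"tx": -0.07, "ty": 0.42, "tz": 0, "twist": 0},
  {"tx": -0.078, "ty": 0.455, "tz": 0, "twist": 0},
  {"tx": -0.078, "ty": 0.46, "tz": 0, "twist": 0},
])

```text
t: 25.0
eef_pos: [0.5115, 0.0822, 0.1668]
ee_rot: [-3.141, -0.002, -3.14]
force: [1.0, -0.5, -0.9]
width: 0.0413
gripper_force: 15.0
```

Request:
arm_command([
  {"tx": 0, "ty": 0, "tz": 0.02, "twist": 0},
  {"tx": 0, "ty": 0, "tz": 0.05, "twist": 0},
  {"tx": 0, "ty": 0, "tz": 0.09, "twist": 0},
  {"tx": 0, "ty": 0, "tz": 0.14, "twist": 0},
  {"tx": 0, "ty": 0, "tz": 0.18, "twist": 0},
  {"tx": 0, "ty": 0, "tz": 0.2, "twist": 0},
  {"tx": 0, "ty": 0, "tz": 0.2, "twist": 0},
  {"tx": 0, "ty": 0, "tz": 0.2, "twist": 0},
])

```text
t: 25.67
eef_pos: [0.5116, 0.0803, 0.1178]
ee_rot: [-3.141, -0.001, 3.141]
force: [-0.3, 0.3, 0.3]
width: 0.0415
gripper_force: 15.0
```

Request:
arm_command([
  {"tx": 0, "ty": 0, "tz": 0.04, "twist": 0},
  {"tx": 0, "ty": 0, "tz": 0.1, "twist": 0},
  {"tx": 0, "ty": 0, "tz": 0.16, "twist": 0},
  {"tx": 0, "ty": 0, "tz": 0.21, "twist": 0},
  {"tx": 0, "ty": 0, "tz": 0.245, "twist": 0},
  {"tx": 0, "ty": 0, "tz": 0.26, "twist": 0},
  {"tx": 0, "ty": 0, "tz": 0.266, "twist": 0},
  {"tx": 0, "ty": 0, "tz": 0.266, "twist": 0},
])

```text
t: 26.33
eef_pos: [0.5119, 0.0808, 0.0516]
ee_rot: [-3.142, 0.0, 3.141]
force: [0.4, -0.2, -0.6]
width: 0.0415
gripper_force: 15.0
```

Request:
arm_command([
  {"tx": 0, "ty": 0, "tz": 0.002, "twist": 0},
  {"tx": 0, "ty": 0, "tz": 0.004, "twist": 0},
  {"tx": 0, "ty": 0, "tz": 0.006, "twist": 0},
  {"tx": 0, "ty": 0, "tz": 0.008, "twist": 0},
  {"tx": 0, "ty": 0, "tz": 0.01, "twist": 0},
  {"tx": 0, "ty": 0, "tz": 0.012, "twist": 0},
  {"tx": 0, "ty": 0, "tz": 0.012, "twist": 0},
  {"tx": 0, "ty": 0, "tz": 0.012, "twist": 0},
])

```text
t: 27.0
eef_pos: [0.5123, 0.0809, 0.0495]
ee_rot: [3.141, 0.001, -3.141]
force: [-1.8, 1.0, 7.7]
width: 0.0417
gripper_force: 15.0
```

Request:
arm_command([
  {"tx": 0, "ty": 0, "tz": 0, "twist": 0},
  {"tx": 0, "ty": 0, "tz": 0, "twist": 0},
  {"tx": 0, "ty": 0, "tz": 0, "twist": 0},
  {"tx": 0, "ty": 0, "tz": 0, "twist": 0},
  {"tx": 0, "ty": 0, "tz": 0, "twist": 0},
  {"tx": 0, "ty": 0, "tz": -0.04, "twist": 0},
  {"tx": 0, "ty": 0, "tz": -0.12, "twist": 0},
  {"tx": 0, "ty": 0, "tz": -0.22, "twist": 0},
], claw=0.8)

```text
t: 27.67
eef_pos: [0.5106, 0.0801, 0.1034]
ee_rot: [-3.14, -0.003, 3.141]
force: [0.6, -0.9, -0.4]
width: 0.0701
gripper_force: 0.0
```

Request:
arm_command([
  {"tx": 0, "ty": -0.02, "tz": -0.1, "twist": 0},
  {"tx": -0.02, "ty": -0.1, "tz": -0.12, "twist": 0},
  {"tx": -0.06, "ty": -0.22, "tz": -0.12, "twist": 0},
  {"tx": -0.1, "ty": -0.36, "tz": -0.12, "twist": 0},
  {"tx": -0.14, "ty": -0.5, "tz": -0.12, "twist": 0},
  {"tx": -0.17, "ty": -0.61, "tz": -0.12, "twist": 0},
  {"tx": -0.184, "ty": -0.67, "tz": -0.12, "twist": 0},
  {"tx": -0.184, "ty": -0.674, "tz": -0.12, "twist": 0},
])

```text
t: 28.33
eef_pos: [0.558, -0.0905, 0.134]
ee_rot: [-3.141, -0.0, 3.139]
force: [-0.1, -0.6, 0.5]
width: 0.0703
gripper_force: 0.0
```

```bash
python3 - <<'E'
from h import *
f=save("wrist","w8"); s=get_state(); print(np.round(s["eef_pos"],4),s["ee_rot"],s["t"],s["width"])
E
```

```text
[ 0.5576 -0.0894  0.1339] [-3.14147619e+00 -1.17539814e-04  3.13859464e+00] 28.3833 0.07000288347910108
```

View pics/w8.png

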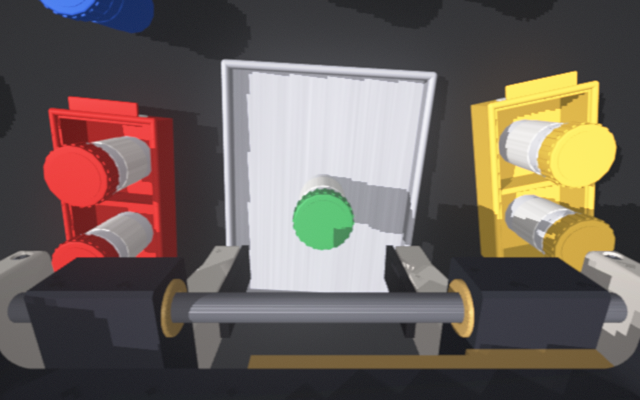

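Four pots stand upright in their bays, and the green lid is at (323,219). Picking it.

Request:
arm_command([
  {"tx": 0, "ty": 0.004, "tz": 0.04, "twist": 0},
  {"tx": 0, "ty": 0.004, "tz": 0.1, "twist": 0},
  {"tx": 0, "ty": 0.004, "tz": 0.17, "twist": 0},
  {"tx": 0, "ty": 0.004, "tz": 0.24, "twist": 0},
  {"tx": 0, "ty": 0.004, "tz": 0.29, "twist": 0},
  {"tx": 0, "ty": 0.004, "tz": 0.325, "twist": 0},
  {"tx": 0, "ty": 0.004, "tz": 0.34, "twist": 0},
  {"tx": 0, "ty": 0.004, "tz": 0.34, "twist": 0},
])

```text
t: 29.05
eef_pos: [0.5571, -0.0862, 0.0477]
ee_rot: [-3.141, -0.002, -3.141]
force: [-1.0, -1.1, -0.9]
width: 0.0704
gripper_force: 0.0
```

Request:
arm_command([
  {"tx": 0, "ty": 0, "tz": 0, "twist": 0},
  {"tx": 0, "ty": 0, "tz": 0, "twist": 0},
  {"tx": 0, "ty": 0, "tz": 0, "twist": 0},
  {"tx": 0, "ty": 0, "tz": 0, "twist": 0},
  {"tx": 0, "ty": 0, "tz": 0, "twist": 0},
  {"tx": 0, "ty": 0, "tz": 0, "twist": 0},
  {"tx": 0, "ty": 0, "tz": 0, "twist": 0},
  {"tx": 0, "ty": 0, "tz": 0, "twist": 0},
], claw=0.4)

```text
t: 29.72
eef_pos: [0.558, -0.0868, 0.049]
ee_rot: [-3.142, 0.001, 3.141]
force: [0.1, 1.0, 4.8]
width: 0.0416
gripper_force: 15.0
```

Request:
arm_command([
  {"tx": 0, "ty": 0, "tz": -0.02, "twist": 0},
  {"tx": 0, "ty": 0, "tz": -0.07, "twist": 0},
  {"tx": 0, "ty": 0, "tz": -0.14, "twist": 0},
  {"tx": 0, "ty": 0, "tz": -0.23, "twist": 0},
  {"tx": 0, "ty": 0, "tz": -0.33, "twist": 0},
  {"tx": 0, "ty": 0, "tz": -0.42, "twist": 0},
  {"tx": 0, "ty": 0, "tz": -0.48, "twist": 0},
  {"tx": 0, "ty": 0, "tz": -0.48, "twist": 0},
])

```text
t: 30.38
eef_pos: [0.5594, -0.0869, 0.1724]
ee_rot: [3.141, 0.006, -3.141]
force: [1.0, 0.6, -1.5]
width: 0.0416
gripper_force: 15.0
```

Request:
arm_command([
  {"tx": 0, "ty": 0.04, "tz": 0, "twist": 0},
  {"tx": -0.005, "ty": 0.13, "tz": 0, "twist": 0},
  {"tx": -0.01, "ty": 0.25, "tz": 0, "twist": 0},
  {"tx": -0.015, "ty": 0.38, "tz": 0, "twist": 0},
  {"tx": -0.02, "ty": 0.5, "tz": 0, "twist": 0},
  {"tx": -0.022, "ty": 0.6, "tz": 0, "twist": 0},
  {"tx": -0.022, "ty": 0.66, "tz": 0, "twist": 0},
  {"tx": -0.022, "ty": 0.68, "tz": 0, "twist": 0},
])

```text
t: 31.05
eef_pos: [0.5624, 0.0856, 0.1673]
ee_rot: [-3.141, -0.002, -3.14]
force: [0.0, -0.6, -1.0]
width: 0.0414
gripper_force: 15.0
```

Request:
arm_command([
  {"tx": 0, "ty": 0.04, "tz": 0, "twist": 0},
  {"tx": -0.005, "ty": 0.13, "tz": 0, "twist": 0},
  {"tx": -0.01, "ty": 0.25, "tz": 0, "twist": 0},
  {"tx": -0.015, "ty": 0.38, "tz": 0, "twist": 0},
  {"tx": -0.02, "ty": 0.5, "tz": 0, "twist": 0},
  {"tx": -0.022, "ty": 0.6, "tz": 0, "twist": 0},
  {"tx": -0.022, "ty": 0.66, "tz": 0, "twist": 0},
  {"tx": -0.022, "ty": 0.68, "tz": 0, "twist": 0},
])

```text
t: 31.72
eef_pos: [0.5685, 0.2549, 0.1677]
ee_rot: [-3.141, -0.001, -3.141]
force: [0.5, -0.4, -0.2]
width: 0.0414
gripper_force: 15.0
```

Request:
arm_command([
  {"tx": 0, "ty": 0, "tz": 0.02, "twist": 0},
  {"tx": 0, "ty": 0, "tz": 0.05, "twist": 0},
  {"tx": 0, "ty": 0, "tz": 0.09, "twist": 0},
  {"tx": 0, "ty": 0, "tz": 0.14, "twist": 0},
  {"tx": 0, "ty": 0, "tz": 0.18, "twist": 0},
  {"tx": 0, "ty": 0, "tz": 0.2, "twist": 0},
  {"tx": 0, "ty": 0, "tz": 0.2, "twist": 0},
  {"tx": 0, "ty": 0, "tz": 0.2, "twist": 0},
])

```text
t: 32.38
eef_pos: [0.5688, 0.2526, 0.1183]
ee_rot: [-3.141, -0.0, 3.141]
force: [-0.1, -0.7, 0.4]
width: 0.0416
gripper_force: 15.0
```

```bash
python3 - <<'E'
from h import *
f=save("wrist","w9"); s=get_state(); print(np.round(s["eef_pos"],4),s["ee_rot"],s["t"],s["width"])
E
```

```text
[0.569  0.253  0.1188] [-3.14158656e+00  2.99733860e-04  3.14102516e+00] 32.4333 0.04169739789724902
```

View pics/w9.png

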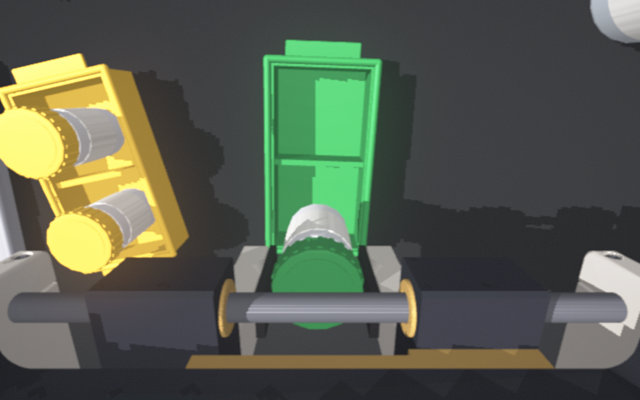

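The green pot is centred over the far green bay, at column 318 with the carrier spanning 266–372. Both yellow pots stand in their bays. Lowering.

Request:
arm_command([
  {"tx": 0, "ty": 0, "tz": 0.04, "twist": 0},
  {"tx": 0, "ty": 0, "tz": 0.1, "twist": 0},
  {"tx": 0, "ty": 0, "tz": 0.16, "twist": 0},
  {"tx": 0, "ty": 0, "tz": 0.21, "twist": 0},
  {"tx": 0, "ty": 0, "tz": 0.245, "twist": 0},
  {"tx": 0, "ty": 0, "tz": 0.26, "twist": 0},
  {"tx": 0, "ty": 0, "tz": 0.266, "twist": 0},
  {"tx": 0, "ty": 0, "tz": 0.266, "twist": 0},
])

```text
t: 33.1
eef_pos: [0.5689, 0.2533, 0.0521]
ee_rot: [-3.142, 0.0, 3.141]
force: [-0.6, 0.3, -0.8]
width: 0.0411
gripper_force: 15.0
```

Request:
arm_command([
  {"tx": 0, "ty": 0, "tz": 0.002, "twist": 0},
  {"tx": 0, "ty": 0, "tz": 0.004, "twist": 0},
  {"tx": 0, "ty": 0, "tz": 0.006, "twist": 0},
  {"tx": 0, "ty": 0, "tz": 0.008, "twist": 0},
  {"tx": 0, "ty": 0, "tz": 0.01, "twist": 0},
  {"tx": 0, "ty": 0, "tz": 0.012, "twist": 0},
  {"tx": 0, "ty": 0, "tz": 0.012, "twist": 0},
  {"tx": 0, "ty": 0, "tz": 0.012, "twist": 0},
])

```text
t: 33.77
eef_pos: [0.5691, 0.2534, 0.05]
ee_rot: [3.141, 0.001, -3.142]
force: [-1.2, -0.3, 6.4]
width: 0.0416
gripper_force: 15.0
```

Request:
arm_command([
  {"tx": 0, "ty": 0, "tz": 0, "twist": 0},
  {"tx": 0, "ty": 0, "tz": 0, "twist": 0},
  {"tx": 0, "ty": 0, "tz": 0, "twist": 0},
  {"tx": 0, "ty": 0, "tz": 0, "twist": 0},
  {"tx": 0, "ty": 0, "tz": 0, "twist": 0},
  {"tx": 0, "ty": 0, "tz": -0.04, "twist": 0},
  {"tx": 0, "ty": 0, "tz": -0.12, "twist": 0},
  {"tx": 0, "ty": 0, "tz": -0.22, "twist": 0},
], claw=0.8)

```text
t: 34.43
eef_pos: [0.5678, 0.2524, 0.1036]
ee_rot: [-3.139, -0.003, 3.141]
force: [0.1, 0.5, -0.3]
width: 0.0701
gripper_force: 0.0
```

Request:
arm_command([
  {"tx": 0, "ty": 0, "tz": -0.1, "twist": 0},
  {"tx": 0, "ty": 0, "tz": -0.2, "twist": 0},
  {"tx": 0, "ty": 0, "tz": -0.32, "twist": 0},
  {"tx": 0, "ty": 0, "tz": -0.44, "twist": 0},
  {"tx": 0, "ty": 0, "tz": -0.54, "twist": 0},
  {"tx": 0, "ty": 0, "tz": -0.6, "twist": 0},
  {"tx": 0, "ty": 0, "tz": -0.6, "twist": 0},
  {"tx": 0, "ty": 0, "tz": -0.6, "twist": 0},
])

```text
t: 35.1
eef_pos: [0.5689, 0.2534, 0.2558]
ee_rot: [3.14, 0.002, 3.141]
force: [0.0, -0.6, -0.3]
width: 0.0701
gripper_force: 0.0
```

```bash
python3 - <<'E'
from h import *
g=save("side","s10"); cv2.imwrite("pics/s10c.png",cv2.resize(g[90:310,210:460,::-1],(680,598)))
s=get_state(); print(np.round(s["eef_pos"],4),s["t"],s["width"])
E
```

```text
[0.5685 0.2531 0.2545] 35.15 0.07023812006301385
```

View pics/s10c.png

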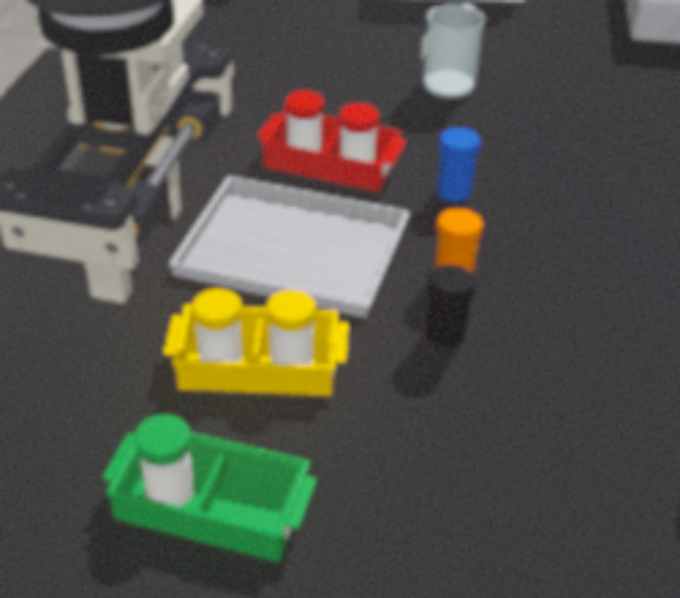

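All five pots stand upright in the right bays (reds near (305,120) and (358,133) in the crop, yellows (218,325) and (292,327), green (165,460)). The tray is empty and the gripper is clear.

```bash
python3 -c "
from station import *
print(job_done())"
```

```text
the job is handed in; nothing more can be done
None
```

All five pots are sorted, upright and one to a bay, in the carriers matching their lids; the bottle, beaker and look-alikes were left alone, and the job was handed in at about 35 s, with no verdict shown.

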